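Set up a bar for drilling on packing blocks

TASK

Set up the aluminium bar for drilling on the board. Stand the two saddle blocks upright in the two black outlines on the board, square in them, the blue block in the outline nearer the screw tin and the orange block in the one nearer the drill-bit stand; lay the bar across both blocks with its red dot straight above the board's red spot, in line with the board; then stand the brass weight on the bar over the middle of the blue block and the dark steel weight on the bar over the middle of the orange block. Let go of everything, and leave the green tape measure and the glue bottle alone.

Things in the scene. Friction and masses are not known exactly. Their poses are not given: they have to be found in the camera images.
- board: Brown wooden drilling board lying on the bench, fixed: 110 mm (its x) by 280 mm (its y), 12 mm thick. Origin at the centre of its underside (on the bench), z up. A red spot with a black middle is painted at its centre. Two black rectangular outlines, each 77 mm (x) by 48 mm (y), are painted on top, centred 75 mm from the spot along its +y and its -y: one for each saddle block.
- tin: Round open steel tin of screws, fixed, 68 mm across, 50 mm high, origin at the centre of its underside. It stands just off one end of the board, about 200 mm from the red spot along the board's y; which end varies.
- bit_stand: Dark wooden stand with upright drill bits, fixed, 75 by 45 mm, 62 mm high with the bits, origin at the centre of its underside. It stands off the other end of the board, about 200 mm from the red spot.
- blue_block: Loose blue plastic saddle block, about 0.12 kg: 70 mm (its x) by 40 mm (its y), origin at the centre of its underside, z up. The seat on top is 26 mm above the underside; an 8 mm wide lip along each of the two ends (at x = +-31 mm) rises to 34 mm, leaving 54 mm between the lips, so a bar lies across it along y. Easily gripped across its 40 mm. In the outline its x lies along the board's x (either way round).
- orange_block: Loose orange plastic saddle block, of the same shape, size, weight and axes as the blue one.
- bar: Loose aluminium box-section bar, about 0.18 kg: 30 mm wide (its x), 220 mm long (its y), 20 mm high, origin at the centre of its underside, z up. A red dot with a black cross line marks the middle of its top face (the bar's origin in plan). It lies along the board's y when done, either way round.
- brass_weight: Loose round brass weight, about 0.4 kg, 44 mm across and 34 mm high, with a knob 18 mm across on top up to 42 mm. Origin at the centre of its underside, z up.
- steel_weight: Loose square dark steel weight with a white stripe on top, about 0.45 kg: 44 by 44 mm, 36 mm high. Origin at the centre of its underside, z up; any yaw will do.
- tape_measure: Green tape measure standing on the bench beyond the board, 60 by 34 mm, 50 mm high, origin at the centre of its underside. A bystander: leave it alone.
- glue_bottle: White glue bottle with a red cap standing beyond the board, 52 mm across, 120 mm high, origin at the centre of its underside. A bystander: leave it alone.
Mind the look-alikes: they are no part of the job. Of the things that look like the brass_weight, take the one that is farthest from the robot's base at the start.

How it is judged:
By the outcome, as a careful person would: the job done as asked, in the order asked, and still so for the second after the job is handed in, with the robot touching nothing.
It also fails if it takes over 117 s, if anything falls off the work surface, if the arm or the gripper's body presses on something with over 40 N, if the wrist force passes 120 N, or if a joint passes its speed limit or range.

ROBOT

A 6-joint arm with a two-finger parallel gripper is mounted at the origin on the work surface. World frame = base frame: x ahead of the robot, y to its left, z up, the work surface at z = 0. Lengths are in mm, angles in degrees, forces in N, time in s.
With the tool pointing down it reaches from about 275 to 750 mm from the base axis. Payload 10.2 kg.
Tool frame: the origin (TCP) lies at the very end of the fingers, on their centre line; the grasp point (between the pads) lies 19 mm behind it (r.grip_depth is the distance from the TCP to the grasp point, in mm); z points along the fingers, y is the line along which they close (so a half turn about z gives the same grasp; the last joint's range is limited). The gripper opens to 88 mm and grips with 3 to 60 N. Pads are 18 mm wide; open, the fingers measure 123 mm over their backs; the gripper's body (75 mm by 187 mm) begins 45 mm behind the grasp point.
Start: joints at [-82.529, 17.928, 85.812, -0, 76.261, -12.8], TCP at [181.882, -492.494, 238.72] pointing down, gripper open.
Joint ranges: [-168.41, 168.41], [-55.51, 124.54], [10.69, 146.95], [-70.63, 250.63], [1, 178], [-165.06, 165.06]. Speed limits (degrees/s): [136.94, 136.94, 172.46, 180, 180, 180].

INTERFACE

Orientations are given as a 3x3 rotation matrix whose columns are the frame's x, y, z axes.
In Python, from bench import r gives the robot as it stands.
- The arm moves only by the shell command python3 -m handwheel 'ROWS' [OPENING] [FORCE]. ROWS is JSON, a list of rows, each a list of 2 entries, a list of its own where there are three numbers: the shift along the tool's x, y, z in cm, then the turn about the tool's z in rad. In form: [[[dx, dy, dz], twist], ...]. A call has 1 to 12 rows; each row is the pose to reach, as a shift and turn from the pose commanded when the call began, along the tool's axes at that moment; what a row does not reach only later rows make up. A row lasts 1/12 s, in which the tool goes at most 41.7 mm and 7.16 degrees, less where a joint would pass 70% of its speed; a pose out of reach is approached as far as the arm can. A call with a gripper value outside its range is refused whole. OPENING is the closure, from 0 (fully open) to 1 (shut), set as the call begins (- or left out, the last holds). The fingers move at their own pace and stop on an object; FORCE is the grip in N (left out, the last holds). Time passes only in rows, so rows that repeat a pose let the fingers close. It gives the time, the measured TCP pose, the force, the opening and the grip force at its end, in the units of the state.
- r.observe(): the state, without advancing time (a new reading comes with each control period).
- r.capture(name): name is "scene" or "top" or "wrist"; returns a dict with "color" (420x560x3 uint8, red, green, blue), "fx", "fy", "cx", "cy" (pixels), "D" ([k1, k2, p1, p2, k3] as OpenCV has them; the pictures are not rectified), "cam_to_world" (4x4, takes a point from camera to world coordinates). Camera axes: x right, y down, z forward; pixel columns grow to the right and rows downward; lengths in mm; the calibration is good to about 2 mm. A picture is of the moment at which its call begins. There is no depth.
- r.hand_in(): hands the job in; it is judged then, once.
Trained networks look in the newest picture that a camera, given by its name, has taken for a name from the list of things; names that differ only in an ending like _2 or _b are one class to them, and where a whole thing is asked for, a point or a joint stands for the part that bears it (a point fixed in the world has none). Each returns a list of dicts, best first, with "confidence" (0 to 1); they miss things now and then, are a little off and sometimes report something else, mostly with a low value. They report only what shows in the picture. A call takes as long as a camera call. They do not tell look-alikes from the thing itself.
- r.spot_in(camera, thing): "xy" ([column, row] as shares, 0 to 1, of the picture: columns of its width, rows of its height, amid what is visible of it).
- r.masks_of(camera, thing): "pixels" (420x560 bool, what is visible of it) and "xy" ([column, row] as shares, 0 to 1, of the picture: columns of its width, rows of its height, amid what is visible of it).
The state is a dict: "time_s": time; "q": joint angles; "qvel": joint speeds; "joint_efforts": joint torques, N m; "tool_pos": TCP position; "ee_rot": TCP orientation; "force": force on the tool from outside, world axes, zero at the start; "torque": the same for the moment, N m; "opening": finger opening in mm; "finger_force": force on a finger pad.
Only numpy, scipy, OpenCV 4.12 (cv2) and the standard library are available. Lean on these libraries where they do the work, as an engineer would, in place of code of your own. Each camera call takes 0.05 s, during which the arm holds its last target. There are 200 camera calls.

## Working session

There is one attempt and no reset: what is moved stays moved. The work goes in short steps, Python scripts to look and compute and a shell command to move; the robot and the scene stay as the last step left them, time stands still between calls to the robot, and variables do not carry over. Pictures are saved under pics/ and viewed, at most 18 in all, crops included, and the job is handed in when it is done.

```bash
ls; mkdir -p pics; python3 - <<'E'
from bench import r
import cv2
for n in ("scene","top"):
    c=r.capture(n); cv2.imwrite(f"pics/{n}0.png",c["color"][:,:,::-1])
    print(n,c["fx"],c["cx"],c["cy"],c["D"],c["cam_to_world"])
s=r.observe(); print(s)
E
```

```text
pics
scene 441.0457279466389 282.9952937610774 212.2139533134183 [-0.13957361  0.          0.          0.          0.        ] [[-8.09765320e-01  3.74780746e-01 -4.51463752e-01  1.05946049e+03]
 [ 5.86717657e-01  5.25744859e-01 -6.15917798e-01  7.08925640e+02]
 [ 6.52061494e-03 -7.63630627e-01 -6.45620435e-01  7.50987534e+02]
 [ 0.00000000e+00  0.00000000e+00  0.00000000e+00  1.00000000e+00]]
top 417.33017636031985 283.1302186362652 205.7547348708455 [0.00435462 0.         0.         0.         0.        ] [[-1.55236477e-02 -9.90803175e-01  1.34417573e-01  4.11358802e+02]
 [-9.99694382e-01  1.27931331e-02 -2.11536815e-02  1.39505166e+01]
 [ 1.92395129e-02 -1.34704874e-01 -9.90698964e-01  1.04282299e+03]
 [ 0.00000000e+00  0.00000000e+00  0.00000000e+00  1.00000000e+00]]
{'time_s': 0.1, 'q': array([-8.25291591e+01,  1.79559866e+01,  8.58477306e+01, -2.45764053e-03,
        7.62612579e+01, -1.27996588e+01]), 'qvel': array([-0.00069159, -0.05521084, -0.09174485, -0.01080735, -0.01614551,
        0.0701203 ]), 'joint_efforts': array([ 1.71515578e-03, -4.02815938e+01, -2.52645475e+01,  6.94271922e-02,
        3.41933314e-02, -4.62139246e-05]), 'tool_pos': array([ 181.83979505, -492.27598179,  238.23320125]), 'ee_rot': array([[ 9.38063922e-01,  3.46462181e-01, -1.88761084e-04],
       [ 3.46462169e-01, -9.38063278e-01,  1.11898364e-03],
       [ 2.10615671e-04, -1.11507675e-03, -9.99999356e-01]]), 'force': array([ 0.85174056, -0.11488473, -0.43079642]), 'torque': array([0.04444617, 0.02868057, 0.02319745]), 'finger_force': 0.0, 'opening': 87.80359544363397}
```

View pics/top0.png

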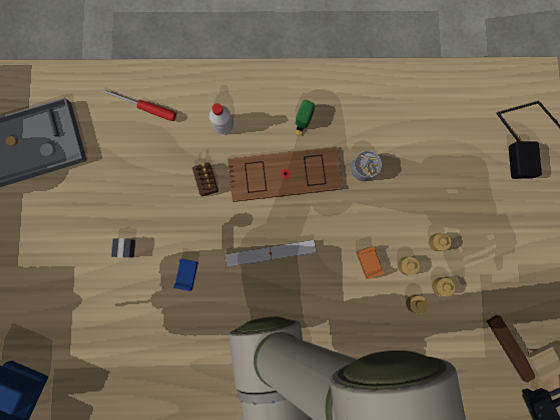

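View pics/scene0.png

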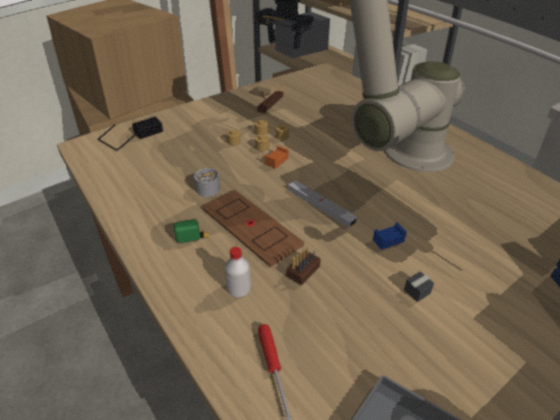

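The top view shows the brass look-alikes at (440,242), (410,266), (444,287) and (418,304). Blue is at (186,275), orange at (370,262), the bar's dot at (270,253), steel at (124,247), the board spot at (285,173), the tin at (367,165) and the bit stand at (205,180).

```bash
cat > h.py <<'E'
import numpy as np, cv2
from bench import r
def K(c): return np.array([[c["fx"],0,c["cx"]],[0,c["fy"],c["cy"]],[0,0,1.]])
def p2w(c,uv,z):
    uv=np.asarray(uv,float).reshape(-1,1,2)
    n=cv2.undistortPoints(uv,K(c),np.array(c["D"],float)).reshape(-1,2)
    T=np.array(c["cam_to_world"]); d=np.c_[n,np.ones(len(n))]@T[:3,:3].T; o=T[:3,3]
    return (o+d*((z-o[2])/d[:,2])[:,None])[:,:2]
def w2p(c,P):
    T=np.linalg.inv(np.array(c["cam_to_world"]))
    return cv2.projectPoints(np.asarray(P,float).reshape(-1,1,3),cv2.Rodrigues(T[:3,:3])[0],T[:3,3],K(c),np.array(c["D"],float))[0].reshape(-1,2)
def yaw(s=None):
    R=(s or r.observe())["ee_rot"]; return np.degrees(np.arctan2(R[1,0],R[0,0]))
def go(x,y,z,yw=None,half=True):
    """print shift (cm, tool axes) and twist (rad) from now to TCP x,y,z with tool x-axis yaw yw"""
    s=r.observe(); d=s["ee_rot"].T@(np.array([x,y,z])-s["tool_pos"]); t=0
    if yw is not None:
        m=180 if half else 360
        t=-((yw-yaw(s)+m/2)%m-m/2)   # tool z is down
    print("shift cm",np.round(d/10,2),"twist rad",round(np.radians(t),3),"q6 now",round(s["q"][5],1),"yaw",round(yaw(s),2),"t",round(s["time_s"],2))
def rect(c,m,z):
    """min-area rectangle in world of mask contour at height z"""
    k=max(cv2.findContours(m.astype(np.uint8),cv2.RETR_EXTERNAL,cv2.CHAIN_APPROX_NONE)[0],key=cv2.contourArea)
    (cx,cy),(w,h),a=cv2.minAreaRect(p2w(c,k,z).astype(np.float32))
    if w<h: w,h,a=h,w,a+90
    return [round(float(v),1) for v in (cx,cy,w,h,(a+90)%180-90)]   # a = long-axis direction
E
python3 - <<'E'
from h import *
c=r.capture("top")
Z=dict(board=12,tin=50,bit_stand=40,blue_block=30,orange_block=30,bar=20,brass_weight=34,steel_weight=36,tape_measure=50,glue_bottle=60)
for n,z in Z.items():
    for d in r.masks_of("top",n):
        if d["confidence"]>.3: print(n,round(d["confidence"],2),d["pixels"].sum(),rect(c,d["pixels"],z))
E
```

```text
board 0.59 4787 [633.6, -14.5, 279.1, 111.4, -84.0]
tin 0.9 689 [644.1, -211.3, 78.3, 65.5, -46.2]
bit_stand 0.84 591 [616.4, 181.8, 78.7, 45.9, 16.2]
blue_block 0.96 550 [387.0, 226.5, 70.2, 45.4, -12.1]
orange_block 0.6 526 [408.8, -214.2, 71.0, 44.0, 18.6]
bar 0.72 1091 [434.5, 25.2, 221.2, 32.4, -81.7]
brass_weight 0.89 334 [310.9, -322.3, 52.5, 41.9, 89.0]
brass_weight 0.86 349 [349.5, -387.3, 53.0, 42.5, 86.3]
brass_weight 0.75 338 [455.8, -387.0, 53.7, 41.2, 89.2]
brass_weight 0.62 330 [399.3, -307.0, 51.2, 40.5, 89.1]
steel_weight 0.68 433 [453.7, 375.8, 56.6, 42.7, 89.1]
tape_measure 0.67 615 [614.5, 179.7, 79.3, 47.5, 16.2]
tape_measure 0.56 416 [765.9, -61.5, 92.6, 35.2, -20.4]
glue_bottle 0.87 549 [762.8, 141.1, 76.3, 53.5, 0.4]
```

```bash
python3 - <<'E'
from h import *
go(560,-15,300,6)
E
```

```text
shift cm [ 52.01 -31.69  -6.13] twist rad 0.249 q6 now -12.8 yaw 20.27 t 0.65
```

```bash
python3 -m handwheel '[[[2,-1.2,-0.5],0.02],[[6,-3.6,-1],0.04],[[10,-6,-2],0.06],[[13.5,-8,-3],0.08],[[17,-10.2,-3.5],0.1],[[20.5,-12.4,-4],0.13],[[24,-14.6,-4.5],0.16],[[27.5,-16.8,-5],0.19],[[31,-19,-5.5],0.22],[[34.5,-21.2,-6],0.249],[[38,-23.3,-6.1],0.249],[[41,-25,-6.1],0.249]]'; python3 - <<'E'
from h import *
go(560,-15,300,6)
E
```

```text
time_s: 1.65
tool_pos: [479.0, -116.1, 300.4]
ee_rot: [[0.995, 0.105, 0.001], [0.105, -0.995, -0.001], [0.001, 0.001, -1.0]]
force: [0.9, -0.8, 0.1]
opening: 88.1
finger_force: 0.0
shift cm [ 9.11 -9.21  0.05] twist rad 0.0 q6 now 56.7 yaw 6.0 t 1.65
```

```bash
python3 -m handwheel '[[[3,-3,0],0],[[6,-6,0],0],[[8,-8,0],0],[[9.1,-9.2,0],0],[[9.1,-9.2,0],0],[[9.1,-9.2,0],0],[[9.1,-9.2,0],0]]'; python3 - <<'E'
from h import *
c=r.capture("wrist"); cv2.imwrite("pics/w1.png",c["color"][:,:,::-1])
print(c["fx"],c["D"],np.round(c["cam_to_world"],3))
for d in r.masks_of("wrist","board"): print(d["confidence"],rect(c,d["pixels"],12))
E
```

```text
time_s: 2.23
tool_pos: [558.5, -17.8, 299.7]
ee_rot: [[0.995, 0.104, -0.0], [0.104, -0.995, -0.0], [-0.0, 0.0, -1.0]]
force: [-0.2, -0.1, -0.1]
opening: 88.0
finger_force: 0.0
344.2701361513495 [-0.05770225  0.          0.          0.          0.        ] [[ 1.03000e-01 -9.52000e-01 -2.88000e-01  6.32913e+02]
 [-9.95000e-01 -9.80000e-02 -3.00000e-02 -8.97600e+00]
 [ 0.00000e+00  2.90000e-01 -9.57000e-01  4.46009e+02]
 [ 0.00000e+00  0.00000e+00  0.00000e+00  1.00000e+00]]
0.64 [634.1, -11.5, 282.2, 111.7, -84.4]
```

View pics/w1.png

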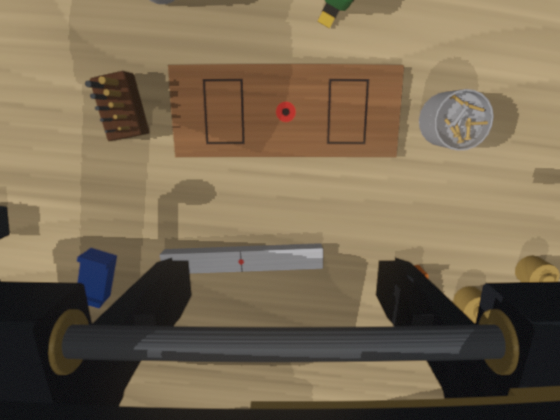

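The wrist view shows the board with its spot at (286,112), the outlines at (224,111) and (348,111), the bar's dot at (241,261), and the tin on the right.

```bash
python3 - <<'E'
from h import *
for cam in("wrist","top"):
    c=r.capture(cam); im=c["color"].astype(int)
    R,G,B=im[...,0],im[...,1],im[...,2]
    u0,u1,v0,v1=(165,405,60,160) if cam=="wrist" else (228,345,146,202)
    box=np.zeros(R.shape,bool); box[v0:v1,u0:u1]=1
    red=(R>140)&(G<60)&(B<60)&box; vu=np.argwhere(red)[:,::-1]
    k,_=max([(x,cv2.contourArea(x)) for x in cv2.findContours(red.astype(np.uint8),0,1)[0]],key=lambda t:t[1])
    x,y,w,h=cv2.boundingRect(k); print(cam,"spot",p2w(c,[vu.mean(0),[x+(w-1)/2,y+(h-1)/2]],12).round(1))
    dark=(im.sum(2)<130)&box if cam=="wrist" else (im.sum(2)<170)&box
    for k in cv2.findContours(dark.astype(np.uint8),0,1)[0]:
        (a,b),(w,h),t=cv2.minAreaRect(p2w(c,k,12).astype(np.float32))
        if w*h>1000: print("outline",round(a,1),round(b,1),round(w,1),round(h,1),round(t,1))
    for n,z in dict(bar=20,blue_block=30).items():
        for d in r.masks_of(cam,n)[:1]: print(n,rect(c,d["pixels"],z))
    reddot=(R>140)&(G<70)&(B<80); 
    for k in cv2.findContours(reddot.astype(np.uint8),0,1)[0]:
        if cv2.contourArea(k)>0 or len(k)>2: print("red",p2w(c,k.reshape(-1,2).mean(0),20).round(1), len(k))
E
```

```text
wrist spot [[633.9 -11. ]
 [634.2 -10.8]]
bar [438.6, 28.3, 219.2, 39.0, -81.6]
blue_block [391.7, 226.1, 89.0, 52.1, -10.1]
red [[633.8 -11.2]] 53Traceback (most recent call last):
  File "<stdin>", line 8, in <module>
ValueError: max() iterable argument is empty
```

```bash
python3 - <<'E'
from h import *
c=r.capture("wrist"); g=cv2.cvtColor(c["color"],cv2.COLOR_RGB2GRAY)
bh=cv2.morphologyEx(g,cv2.MORPH_BLACKHAT,np.ones((9,9)))
for nm,(u0,u1) in dict(L=(196,252),R=(320,376)).items():
    m=np.zeros(g.shape,np.uint8); m[72:152,u0:u1]=bh[72:152,u0:u1]>25
    k=max(cv2.findContours(m,0,1)[0],key=cv2.contourArea)
    print(nm,rect(c,m,12) if 0 else cv2.minAreaRect(p2w(c,k,12).astype(np.float32)))
E
```

```text
L ((626.356201171875, 63.064361572265625), (75.41158294677734, 48.02842330932617), 5.717864513397217)
R ((641.7042846679688, -86.36746978759766), (75.38806915283203, 48.33842849731445), 6.337487697601318)
```

```bash
python3 - <<'E'
from h import *
go(355,-232,160,18.6)
E
```

```text
shift cm [-22.5   19.21  13.98] twist rad -0.221 q6 now 70.2 yaw 5.97 t 2.58
```

```bash
python3 -m handwheel '[[[-1.5,1.3,1],-0.02],[[-4.5,3.8,2.8],-0.05],[[-7.5,6.4,4.6],-0.08],[[-10.5,9,6.5],-0.11],[[-13.5,11.6,8.4],-0.14],[[-16.5,14.2,10.2],-0.17],[[-19.5,16.7,12],-0.2],[[-21.5,18.4,13.4],-0.22],[[-22.5,19.2,14],-0.221],[[-22.5,19.2,14],-0.221],[[-22.5,19.2,14],-0.221]]' 0.25; python3 - <<'E'
from h import *
c=r.capture("wrist"); cv2.imwrite("pics/w2.png",c["color"][:,:,::-1])
for n,z in dict(orange_block=34,brass_weight=34).items():
    for d in r.masks_of("wrist",n): print(n,round(d["confidence"],2),rect(c,d["pixels"],z))
E
```

```text
time_s: 3.5
tool_pos: [355.2, -231.8, 160.0]
ee_rot: [[0.948, 0.318, 0.0], [0.318, -0.948, 0.0], [0.0, 0.0, -1.0]]
force: [-0.3, 0.1, -0.0]
opening: 65.8
finger_force: 0.0
orange_block 0.84 [408.4, -214.4, 70.2, 40.1, 18.5]
brass_weight 0.85 [455.2, -380.3, 60.8, 44.0, -88.1]
brass_weight 0.78 [311.3, -306.3, 53.7, 25.4, 6.2]
brass_weight 0.66 [350.7, -381.6, 62.4, 42.5, 70.1]
brass_weight 0.65 [400.6, -303.8, 52.0, 42.9, 66.7]
```

View pics/w2.png

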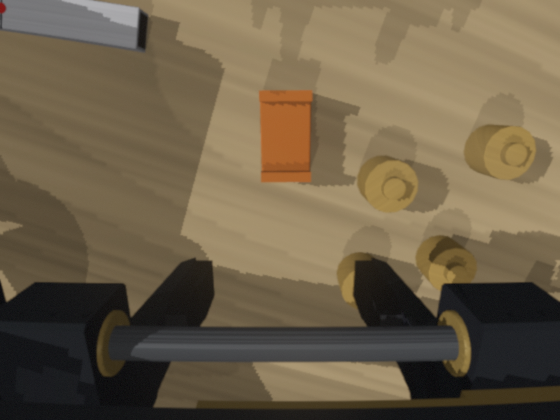

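The orange block is upright, its lips showing at rows 97 and 176, and measures 70.2 x 40.1 mm as it should. Now to grasp it.

```bash
python3 - <<'E'
from h import *
go(408.4,-214.4,7,18.5)
E
```

```text
shift cm [ 5.48  0.08 15.34] twist rad 0.004 q6 now 22.4 yaw 18.75 t 3.65
```

```bash
python3 -m handwheel '[[[2,0,2],0.004],[[4.5,0.1,5],0.004],[[5.48,0.1,8],0.004],[[5.48,0.08,11],0.004],[[5.48,0.08,13.5],0.004],[[5.48,0.08,15],0.004],[[5.48,0.08,15.34],0.004],[[5.48,0.08,15.34],0.004],[[5.48,0.08,15.34],0.004]]' && python3 -m handwheel '[[[0,0,0],0],[[0,0,0],0],[[0,0,0],0],[[0,0,0],0],[[0,0,0],0]]' 1 20; python3 - <<'E'
from h import *
go(626.4,63.3,80,5.9)
E
```

```text
time_s: 4.4
tool_pos: [408.3, -214.9, 7.3]
ee_rot: [[0.948, 0.317, 0.001], [0.317, -0.948, -0.001], [0.001, 0.001, -1.0]]
force: [0.7, 0.0, 1.0]
opening: 66.0
finger_force: 0.0
time_s: 4.82
tool_pos: [407.7, -215.0, 6.8]
ee_rot: [[0.949, 0.316, 0.001], [0.316, -0.949, -0.001], [0.0, 0.001, -1.0]]
force: [-1.4, 0.5, 3.9]
opening: 40.2
finger_force: 20.0
shift cm [ 29.56 -19.48  -7.32] twist rad 0.219 q6 now 29.1 yaw 18.43 t 4.82
```

```bash
python3 -m handwheel '[[[0,0,-1.5],0],[[0.5,-0.3,-4.5],0],[[2.5,-1.7,-7],0.02],[[5.5,-3.6,-8],0.04],[[8.5,-5.6,-8],0.06],[[11.5,-7.6,-8],0.09],[[14.5,-9.6,-8],0.12],[[17.5,-11.6,-8],0.15],[[20.5,-13.6,-8],0.18],[[23.5,-15.6,-8],0.21],[[26.3,-17.4,-7.6],0.219],[[28.5,-18.8,-7.3],0.219]]'&& python3 -m handwheel '[[[1,-0.6,0],0],[[1,-0.6,0],0],[[1,-0.6,0],0],[[1,-0.6,0],0]]'; python3 - <<'E'
from h import *
go(626.4,63.3,20,5.9)
c=r.capture("wrist"); cv2.imwrite("pics/w3.png",c["color"][:,:,::-1])
for d in r.masks_of("wrist","orange_block"): print(d["confidence"],rect(c,d["pixels"],34+73))
E
```

```text
time_s: 5.82
tool_pos: [619.2, 56.0, 78.9]
ee_rot: [[0.995, 0.103, -0.0], [0.103, -0.995, 0.0], [-0.0, -0.0, -1.0]]
force: [-0.0, -1.0, -0.5]
opening: 39.8
finger_force: 20.0
time_s: 6.15
tool_pos: [627.0, 59.9, 79.2]
ee_rot: [[0.995, 0.102, -0.001], [0.102, -0.995, -0.0], [-0.001, 0.0, -1.0]]
force: [-0.8, 0.3, -1.5]
opening: 39.6
finger_force: 20.0
shift cm [-0.02 -0.34  5.92] twist rad -0.001 q6 now 79.0 yaw 5.85 t 6.15
0.84 [645.5, 62.7, 51.9, 39.9, 6.6]
```

View pics/w3.png

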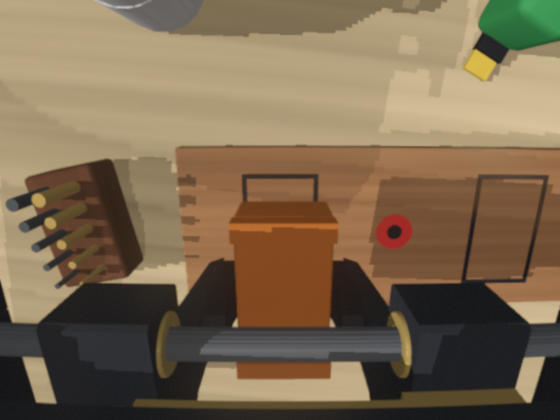

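```bash
python3 -m handwheel '[[[-0.1,-0.27,1.5],0],[[-0.1,-0.27,4],0],[[-0.1,-0.27,5.3],0],[[-0.1,-0.27,5.8],0],[[-0.1,-0.27,5.8],0],[[-0.1,-0.27,5.8],0]]'; python3 - <<'E'
from h import *
go(625.8,62.5,18.9,5.9)
E
```

```text
time_s: 6.75
tool_pos: [626.8, 63.0, 22.1]
ee_rot: [[0.995, 0.102, 0.001], [0.102, -0.995, -0.0], [0.001, 0.0, -1.0]]
force: [-0.2, 0.5, -0.1]
opening: 40.1
finger_force: 20.0
shift cm [-0.1   0.04  0.32] twist rad -0.001 q6 now 79.2 yaw 5.87 t 6.75
```

```bash
python3 -m handwheel '[[[-0.1,0.04,0.2],0],[[-0.1,0.04,0.32],0],[[-0.1,0.04,0.32],0],[[-0.1,0.04,0.32],0]]' && python3 -m handwheel '[[[0,0,0],0],[[0,0,0],0],[[0,0,0],0],[[0,0,-1],0],[[0,0,-4],0],[[-2,0,-8],0],[[-5,0,-12],0],[[-7,0,-14],0],[[-7,0,-14],0],[[-7,0,-14],0]]' 0.25; python3 - <<'E'
from h import *
c=r.capture("wrist"); cv2.imwrite("pics/w4.png",c["color"][:,:,::-1])
for d in r.masks_of("wrist","orange_block"): print(d["confidence"],rect(c,d["pixels"],34+12))
E
```

```text
time_s: 7.08
tool_pos: [625.9, 62.7, 18.8]
ee_rot: [[0.995, 0.103, 0.001], [0.103, -0.995, -0.0], [0.001, 0.0, -1.0]]
force: [-0.4, -0.2, 2.7]
opening: 39.6
finger_force: 20.0
time_s: 7.92
tool_pos: [556.0, 55.6, 160.6]
ee_rot: [[0.995, 0.103, 0.004], [0.103, -0.995, -0.0], [0.004, 0.001, -1.0]]
force: [0.2, -0.4, 0.2]
opening: 66.1
finger_force: 0.0
0.79 [626.3, 64.0, 70.1, 40.0, 6.8]
```

View pics/w4.png

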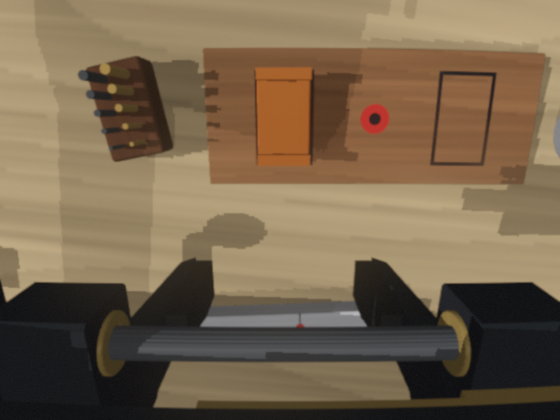

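```bash
python3 - <<'E'
from h import *
c=r.capture("wrist"); im=c["color"].astype(int); g=cv2.cvtColor(c["color"],cv2.COLOR_RGB2GRAY)
bh=cv2.morphologyEx(g,cv2.MORPH_BLACKHAT,np.ones((9,9)))
m=np.zeros(g.shape,np.uint8); m[62:178,425:505]=bh[62:178,425:505]>25
k=max(cv2.findContours(m,0,1)[0],key=cv2.contourArea); print(cv2.minAreaRect(p2w(c,k,12).astype(np.float32)))
red=(im[...,0]>140)&(im[...,1]<60)&(im[...,2]<60); red[200:]=0; red[:,:345]=0
k=max(cv2.findContours(red.astype(np.uint8),0,1)[0],key=cv2.contourArea); (u,v),(w,h),_=cv2.fitEllipse(k); print(p2w(c,[u,v],12))
go(337,237,160,-11.5)
E
```

```text
((641.3735961914062, -86.52923583984375), (77.17877197265625, 48.521400451660156), 6.063418388366699)
[[633.7290595  -11.65863869]]
shift cm [-19.91 -20.29  -0.25] twist rad 0.303 q6 now 77.8 yaw 5.89 t 8.07
```

```bash
python3 -m handwheel '[[[-1.5,-1.5,0],0.03],[[-4,-4,0],0.06],[[-7,-7,0],0.1],[[-9.8,-9.8,0],0.14],[[-12.5,-12.5,0],0.18],[[-15,-15,0],0.22],[[-17.5,-17.6,0],0.26],[[-19.2,-19.5,-0.2],0.3],[[-19.9,-20.3,-0.2],0.303],[[-19.9,-20.3,-0.2],0.303],[[-19.9,-20.3,-0.2],0.303]]'; python3 - <<'E'
from h import *
c=r.capture("wrist"); cv2.imwrite("pics/w5.png",c["color"][:,:,::-1])
for n,z in dict(blue_block=34,bar=20).items():
    for d in r.masks_of("wrist",n): print(n,round(d["confidence"],2),rect(c,d["pixels"],z))
E
```

```text
time_s: 8.98
tool_pos: [337.2, 237.2, 159.5]
ee_rot: [[0.98, -0.197, -0.001], [-0.197, -0.98, -0.001], [-0.001, 0.001, -1.0]]
force: [0.3, -1.0, -0.0]
opening: 66.4
finger_force: 0.0
blue_block 0.86 [386.3, 231.5, 69.3, 39.4, -11.3]
bar 0.97 [428.5, 68.6, 149.4, 30.8, -81.8]
```

View pics/w5.png

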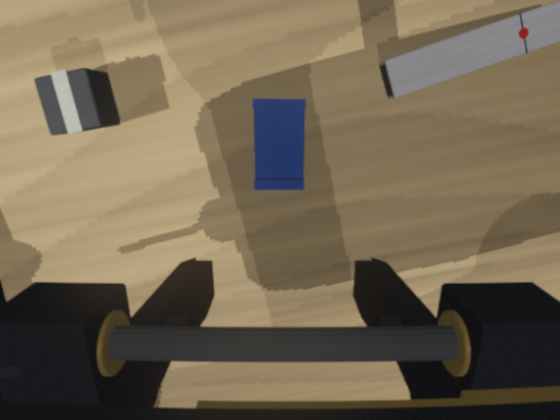

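```bash
python3 - <<'E'
from h import *
go(386.0,230.9,7,-11.4)
E
```

```text
shift cm [ 4.85 -0.42 15.27] twist rad -0.002 q6 now 120.2 yaw -11.53 t 9.13
```

```bash
python3 -m handwheel '[[[2,-0.2,2],0],[[4,-0.4,5],0],[[4.85,-0.42,8],0],[[4.85,-0.42,11],0],[[4.85,-0.42,13.5],0],[[4.85,-0.42,15],0],[[4.85,-0.42,15.27],0],[[4.85,-0.42,15.27],0],[[4.85,-0.42,15.27],0]]' && python3 -m handwheel '[[[0,0,0],0],[[0,0,0],0],[[0,0,0],0],[[0,0,0],0],[[0,0,0],0]]' 1 20; python3 - <<'E'
from h import *
go(641.0,-86.8,80,5.95)
E
```

```text
time_s: 9.88
tool_pos: [386.2, 231.4, 8.1]
ee_rot: [[0.98, -0.199, 0.001], [-0.199, -0.98, 0.0], [0.001, -0.0, -1.0]]
force: [-0.6, 0.4, -0.4]
opening: 66.1
finger_force: 0.0
time_s: 10.3
tool_pos: [385.6, 231.7, 7.8]
ee_rot: [[0.98, -0.199, 0.001], [-0.199, -0.98, 0.0], [0.001, -0.0, -1.0]]
force: [-0.8, -0.1, 4.2]
opening: 40.1
finger_force: 20.0
shift cm [31.36 26.13 -7.2 ] twist rad -0.304 q6 now 117.5 yaw -11.46 t 10.3
```

```bash
python3 -m handwheel '[[[0,0,-1.5],0],[[0.5,0.4,-4.5],0],[[2.5,2,-7.2],-0.02],[[5.3,4.4,-8.2],-0.04],[[8.3,7,-8.2],-0.08],[[11.3,9.5,-8.2],-0.12],[[14.3,12,-8.2],-0.16],[[17.3,14.5,-8.2],-0.2],[[20.3,17,-8.2],-0.24],[[23.3,19.5,-8.2],-0.28],[[26.2,22,-7.6],-0.304],[[28.8,24.1,-7.2],-0.304]]'&& python3 -m handwheel '[[[1.9,2.5,0],0],[[1.9,2.5,0],0],[[1.9,2.5,0],0],[[1.9,2.5,0],0]]'; python3 - <<'E'
from h import *
go(640.9,-87.1,20,5.95)
E
```

```text
time_s: 11.3
tool_pos: [620.6, -64.1, 78.9]
ee_rot: [[0.995, 0.104, -0.0], [0.104, -0.995, -0.0], [-0.0, 0.0, -1.0]]
force: [0.3, -0.0, -1.2]
opening: 39.9
finger_force: 20.0
time_s: 11.63
tool_pos: [640.6, -84.1, 78.9]
ee_rot: [[0.995, 0.104, -0.001], [0.104, -0.995, 0.001], [-0.001, -0.001, -1.0]]
force: [0.1, 0.1, -1.8]
opening: 39.9
finger_force: 20.0
shift cm [0.01 0.3  5.89] twist rad 0.0 q6 now 66.2 yaw 5.96 t 11.63
```

```bash
python3 -m handwheel '[[[0,0.26,1.5],0],[[0,0.26,4],0],[[0,0.26,5.2],0],[[0,0.26,5.6],0],[[0,0.26,5.6],0],[[0,0.26,5.6],0]]'; python3 - <<'E'
from h import *
go(640.9,-87.1,19.9,5.95)
E
```

```text
time_s: 12.13
tool_pos: [641.8, -87.1, 24.4]
ee_rot: [[0.995, 0.104, 0.001], [0.104, -0.995, -0.0], [0.001, 0.0, -1.0]]
force: [0.1, -0.4, -0.7]
opening: 39.9
finger_force: 20.0
shift cm [-0.09 -0.01  0.45] twist rad 0.0 q6 now 66.0 yaw 5.98 t 12.13
```

```bash
python3 -m handwheel '[[[-0.09,0,0.25],0],[[-0.09,0,0.45],0],[[-0.09,0,0.45],0],[[-0.09,0,0.45],0]]' && python3 -m handwheel '[[[0,0,0],0],[[0,0,0],0],[[0,0,0],0],[[0,0,-1],0],[[0,0,-4],0],[[-2,0,-8],0],[[-5,0,-12],0],[[-7,0,-14],0],[[-7,0,-14],0],[[-7,0,-14],0]]' 0.25; python3 - <<'E'
from h import *
c=r.capture("wrist"); cv2.imwrite("pics/w6.png",c["color"][:,:,::-1])
for n in("orange_block","blue_block"):
  for d in r.masks_of("wrist",n): print(n,d["confidence"],rect(c,d["pixels"],34+12))
im=c["color"].astype(int)
red=(im[...,0]>140)&(im[...,1]<60)&(im[...,2]<60); red[200:]=0
k=max(cv2.findContours(red.astype(np.uint8),0,1)[0],key=cv2.contourArea); (u,v),(w,h),_=cv2.fitEllipse(k); print(p2w(c,[u,v],12))
go(436,-38,200,98)
E
```

```text
time_s: 12.47
tool_pos: [641.0, -87.5, 19.8]
ee_rot: [[0.995, 0.104, 0.001], [0.104, -0.995, -0.0], [0.001, 0.0, -1.0]]
force: [-1.2, 1.3, 4.1]
opening: 39.6
finger_force: 20.0
time_s: 13.3
tool_pos: [571.1, -95.1, 161.4]
ee_rot: [[0.995, 0.103, 0.004], [0.103, -0.995, -0.001], [0.004, 0.002, -1.0]]
force: [-0.1, 0.0, 0.7]
opening: 66.4
finger_force: 0.0
orange_block 0.83 [627.8, 56.5, 70.1, 55.1, 6.9]
blue_block 0.77 [641.9, -86.4, 70.0, 39.3, 5.8]
[[633.89435028 -11.48061282]]
shift cm [-12.85  -7.03  -4.19] twist rad 1.535 q6 now 63.1 yaw 5.95 t 13.45
```

View pics/w6.png

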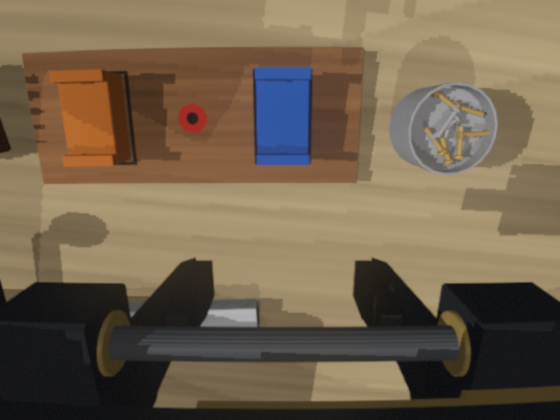

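```bash
python3 -m handwheel '[[[-1,-0.5,-0.5],-0.12],[[-2.5,-1.5,-1],-0.24],[[-4,-2.5,-1.5],-0.36],[[-6,-3.5,-2],-0.48],[[-8,-4.5,-2.5],-0.6],[[-10,-5.5,-3],-0.72],[[-11.5,-6.3,-3.5],-0.84],[[-12.5,-7,-4],-0.96],[[-12.85,-7,-4.2],-1.08],[[-12.85,-7,-4.2],-1.2],[[-12.85,-7,-4.2],-1.32],[[-12.85,-7,-4.2],-1.44]]' && python3 -m handwheel '[[[0,0,0],-0.12],[[0,0,0],-0.167],[[0,0,0],-0.167],[[0,0,0],-0.167],[[0,0,0],-0.167]]'; python3 - <<'E'
from h import *
c=r.capture("wrist"); cv2.imwrite("pics/w7.png",c["color"][:,:,::-1])
for d in r.masks_of("wrist","bar"): print(d["confidence"],rect(c,d["pixels"],20))
im=c["color"].astype(int)
red=(im[...,0]>120)&(im[...,1]<70)&(im[...,2]<80); red[300:]=0
for k in cv2.findContours(red.astype(np.uint8),0,1)[0]:
    if len(k)>4: print(k.reshape(-1,2).mean(0),p2w(c,k.reshape(-1,2).mean(0),20))
E
```

```text
time_s: 14.45
tool_pos: [436.1, -38.2, 199.9]
ee_rot: [[0.021, 1.0, -0.002], [1.0, -0.021, 0.001], [0.001, -0.002, -1.0]]
force: [-0.2, -0.1, 1.0]
opening: 66.1
finger_force: 0.0
time_s: 14.87
tool_pos: [436.0, -38.3, 200.4]
ee_rot: [[-0.138, 0.99, -0.001], [0.99, 0.138, 0.0], [0.001, -0.001, -1.0]]
force: [0.2, 0.6, 0.0]
opening: 65.9
finger_force: 0.0
0.74 [435.3, 24.9, 212.2, 30.0, -81.7]
0.47 [635.5, 65.0, 95.4, 43.8, 6.4]
[480.30769231 192.70769231] [[628.96678925 -10.73175101]]
[508.5 138. ] [[641.07064232  45.05862703]]
[291.88888889 123.5       ] [[434.66244814  27.86996786]]
```

View pics/w7.png

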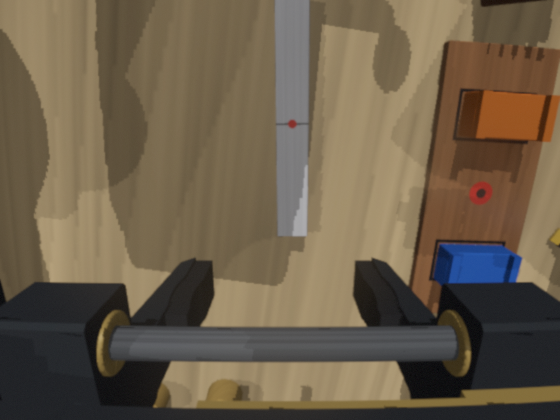

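The dot is at (292,123) and the bar's near end at (292,236). The spot at (480,193) is also in view.

```bash
python3 - <<'E'
from h import *
c=r.capture("wrist"); im=c["color"].astype(int)
red=(im[...,0]>120)&(im[...,1]<70)&(im[...,2]<80); red[300:]=0; red[:,:465]=0; red[:,497:]=0; red[:170]=0
k=max(cv2.findContours(red.astype(np.uint8),0,1)[0],key=cv2.contourArea); (u,v),_,_=cv2.fitEllipse(k); print(u,v,p2w(c,[u,v],12))
go(435.3,27.9,7,98.3,False)
E
```

```text
480.16729736328125 192.54812622070312 [[634.01457479 -11.77414426]]
shift cm [ 6.57  0.86 19.37] twist rad -0.006 q6 now -28.4 yaw 97.98 t 15.02
```

```bash
python3 -m handwheel '[[[2,0.4,2.5],-0.006],[[4.5,0.86,6],-0.006],[[6.57,0.86,9.5],-0.006],[[6.57,0.86,13],-0.006],[[6.57,0.86,16.5],-0.006],[[6.57,0.86,19],-0.006],[[6.57,0.86,19.6],-0.006],[[6.57,0.86,19.6],-0.006],[[6.57,0.86,19.6],-0.006]]' && python3 -m handwheel '[[[0,0,0],0],[[0,0,0],0],[[0,0,0],0],[[0,0,0],0],[[0,0,0],0],[[0,0,0],0]]' 1 35; python3 - <<'E'
from h import *
go(633.5,-11.7,100,95.95,False)
E
```

```text
time_s: 15.77
tool_pos: [435.9, 27.7, 5.9]
ee_rot: [[-0.145, 0.989, 0.001], [0.989, 0.145, -0.0], [-0.0, 0.001, -1.0]]
force: [-0.2, -0.6, -0.5]
opening: 65.9
finger_force: 0.0
time_s: 16.27
tool_pos: [435.3, 27.8, 5.1]
ee_rot: [[-0.145, 0.989, 0.0], [0.989, 0.145, -0.0], [-0.0, 0.0, -1.0]]
force: [-0.8, 0.8, 4.8]
opening: 29.6
finger_force: 35.0
shift cm [-6.79 19.04 -9.48] twist rad 0.042 q6 now -20.2 yaw 98.36 t 16.27
```

```bash
python3 -m handwheel '[[[0,0,-1.5],0],[[0,0.3,-4.5],0],[[-0.5,1.5,-7.5],0.01],[[-1.5,4,-9.3],0.02],[[-2.5,7,-9.5],0.03],[[-3.5,10,-9.5],0.04],[[-4.5,13,-9.5],0.042],[[-5.5,15.8,-9.5],0.042],[[-6.3,17.8,-9.5],0.042],[[-6.7,18.8,-9.5],0.042],[[-6.8,19.05,-9.5],0.042],[[-6.8,19.05,-9.5],0.042]]'&& python3 -m handwheel '[[[0,0,0],0],[[0,0,0],0],[[0,0,0],0]]'; python3 - <<'E'
from h import *
c=r.capture("wrist"); cv2.imwrite("pics/w8.png",c["color"][:,:,::-1])
for d in r.masks_of("wrist","bar"): print(d["confidence"],rect(c,d["pixels"],115))
go(633.8,-11.7,46,95.95,False)
E
```

```text
time_s: 17.27
tool_pos: [633.4, -11.7, 99.1]
ee_rot: [[-0.104, 0.995, -0.001], [0.995, 0.104, 0.0], [0.0, -0.001, -1.0]]
force: [-0.7, 0.2, -2.2]
opening: 29.8
finger_force: 35.0
time_s: 17.52
tool_pos: [633.1, -11.5, 100.1]
ee_rot: [[-0.104, 0.995, -0.0], [0.995, 0.104, 0.0], [0.0, -0.0, -1.0]]
force: [-0.2, 0.1, -1.8]
opening: 29.6
finger_force: 35.0
0.64 [628.2, 35.8, 124.6, 30.4, -83.8]
shift cm [-0.02  0.05  5.42] twist rad 0.0 q6 now -17.6 yaw 95.97 t 17.62
```

View pics/w8.png

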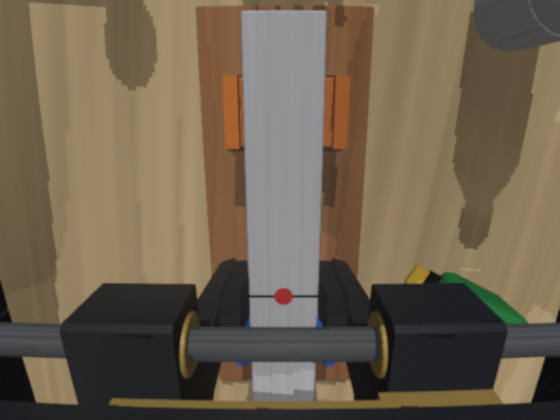

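```bash
python3 -m handwheel '[[[0,0.05,1.5],0],[[0,0.05,3.8],0],[[0,0.05,4.7],0],[[0,0.05,5],0],[[0,0.05,5],0],[[0,0.05,5],0]]'; python3 - <<'E'
from h import *
c=r.capture("wrist"); im=c["color"].astype(int); s=r.observe(); zt=s["tool_pos"][2]-5.1+20
red=(im[...,0]>120)&(im[...,1]<70)&(im[...,2]<80); red[:,:255]=0; red[:,320:]=0; red[:270]=0
k=max(cv2.findContours(red.astype(np.uint8),0,1)[0],key=cv2.contourArea); (u,v),_,_=cv2.fitEllipse(k); print(u,v,p2w(c,[u,v],zt),s["tool_pos"])
go(633.8,-11.7,43.3,95.95,False)
E
```

```text
time_s: 18.12
tool_pos: [634.6, -11.7, 50.9]
ee_rot: [[-0.104, 0.995, 0.001], [0.995, 0.104, -0.0], [-0.0, 0.001, -1.0]]
force: [0.2, -0.3, -2.2]
opening: 29.6
finger_force: 35.0
283.14398193359375 296.0208740234375 [[634.48198114 -11.70665492]] [634.68879947 -11.76427459  51.08139508]
shift cm [ 0.02 -0.09  0.78] twist rad 0.0 q6 now -17.6 yaw 95.96 t 18.17
```

Dot, tool and spot agree to under 1 mm, so I lower and release.

```bash
python3 -m handwheel '[[[0,-0.08,0.5],0],[[0,-0.08,0.75],0],[[0,-0.08,0.8],0],[[0,-0.08,0.8],0],[[0,-0.08,0.8],0]]' && python3 -m handwheel '[[[0,0,0],0],[[0,0,0],0],[[0,0,0],0],[[0,0,-1],0],[[0,0,-4],0],[[-2,0,-7],0],[[-5,0,-11],0],[[-8,0,-14],0],[[-9,0,-15],0],[[-9,0,-15],0],[[-9,0,-15],0]]' 0.25; python3 - <<'E'
from h import *
c=r.capture("wrist"); cv2.imwrite("pics/w9.png",c["color"][:,:,::-1]); im=c["color"].astype(int)
for n,z in dict(bar=58,orange_block=46,blue_block=46).items():
  for d in r.masks_of("wrist",n): print(n,d["confidence"],rect(c,d["pixels"],z))
red=(im[...,0]>120)&(im[...,1]<70)&(im[...,2]<80); red[320:]=0
for k in cv2.findContours(red.astype(np.uint8),0,1)[0]:
    if len(k)>6: print(k.reshape(-1,2).mean(0),p2w(c,k.reshape(-1,2).mean(0),58))
go(456,-440,160,95,False)
go(410,-345,160,40,False)
E
```

```text
time_s: 18.58
tool_pos: [633.6, -11.8, 43.2]
ee_rot: [[-0.104, 0.995, 0.001], [0.995, 0.104, -0.0], [-0.0, 0.001, -1.0]]
force: [-3.3, 0.5, 7.7]
opening: 29.9
finger_force: 35.0
time_s: 19.5
tool_pos: [642.7, -101.6, 192.5]
ee_rot: [[-0.103, 0.995, 0.001], [0.995, 0.103, -0.0], [-0.0, 0.001, -1.0]]
force: [0.6, 1.0, -0.5]
opening: 66.3
finger_force: 0.0
bar 0.64 [636.3, -33.7, 174.9, 30.9, -84.0]
orange_block 0.62 [653.1, 49.3, 20.8, 19.9, 6.2]
blue_block 0.22 [653.1, 49.3, 20.8, 19.9, 6.2]
[283.09090909  92.54545455] [[633.48527971 -11.63160879]]
shift cm [-31.87 -22.08   3.06] twist rad 0.018 q6 now -25.2 yaw 96.03 t 19.7
shift cm [-21.93 -25.66   3.08] twist rad 0.978 q6 now -25.2 yaw 96.03 t 19.7
```

View pics/w9.png

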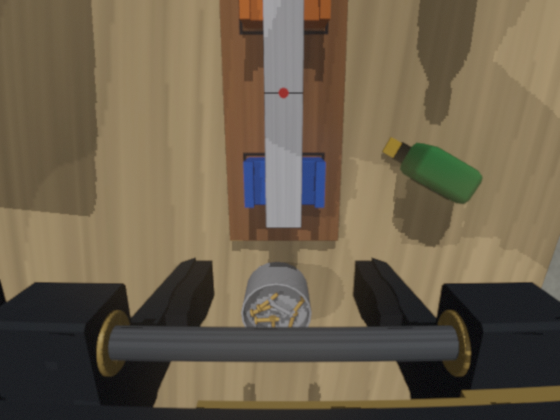

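```bash
python3 -m handwheel '[[[-1.5,-1,0],0],[[-4.5,-3,0],0],[[-7.8,-5.4,0],0],[[-11,-7.6,0],0],[[-14.3,-9.9,0.3],0],[[-17.5,-12.1,0.6],0],[[-20.8,-14.4,1],0],[[-24,-16.6,1.5],0],[[-27.3,-18.9,2],0],[[-30,-20.8,2.6],0],[[-31.5,-21.8,3],0],[[-31.9,-22.1,3],0]]' && python3 -m handwheel '[[[0,0,0],0],[[0,0,0],0],[[0,0,0],0]]'; python3 - <<'E'
from h import *
c=r.capture("wrist"); cv2.imwrite("pics/w10.png",c["color"][:,:,::-1])
for d in r.masks_of("wrist","brass_weight"): print(d["confidence"],rect(c,d["pixels"],34),d["xy"][0]*560,d["xy"][1]*420)
hsv=cv2.cvtColor(c["color"],cv2.COLOR_RGB2HSV)
print(r.observe()["tool_pos"])
E
```

```text
time_s: 20.7
tool_pos: [454.3, -442.8, 159.9]
ee_rot: [[-0.101, 0.995, -0.002], [0.995, 0.101, 0.002], [0.002, -0.002, -1.0]]
force: [-0.2, 0.3, -0.7]
opening: 66.1
finger_force: 0.0
time_s: 20.95
tool_pos: [457.1, -440.0, 162.1]
ee_rot: [[-0.106, 0.994, 0.0], [0.994, 0.106, 0.0], [0.0, 0.0, -1.0]]
force: [-0.6, 1.3, -0.6]
opening: 65.6
finger_force: 0.0
0.92 [400.9, -312.4, 45.3, 42.7, 5.3] 227.416 27.720000000000002
0.87 [313.4, -326.7, 56.5, 43.1, -26.0] 103.712 41.706
0.55 [351.7, -390.5, 51.7, 43.2, 7.8] 159.488 134.316
[ 456.93478604 -440.27395562  162.22987643]
```

View pics/w10.png

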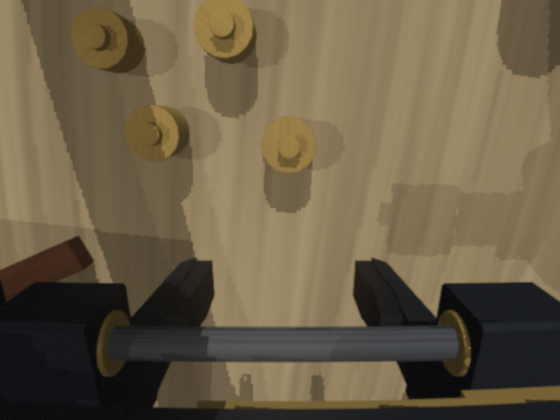

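```bash
python3 - <<'E'
from h import *
c=r.capture("wrist"); print(p2w(c,[[289,144]],34),p2w(c,[[289,147]],42))
hsv=cv2.cvtColor(c["color"],cv2.COLOR_RGB2HSV)[105:185,250:330]
m=np.zeros((420,560),np.uint8); m[105:185,250:330]=(hsv[...,1]>165)&(hsv[...,2]>110)
k=max(cv2.findContours(m,0,1)[0],key=cv2.contourArea); (u,v),R=cv2.minEnclosingCircle(k); print(u,v,R,p2w(c,[u,v],34))
x,y=p2w(c,[u,v],34)[0]; go(x,y,10,95.95,False)
E
```

```text
[[ 456.02271602 -388.5134453 ]] [[ 456.06470556 -390.07617882]]Traceback (most recent call last):
  File "<stdin>", line 5, in <module>
ValueError: max() iterable argument is empty
```

```bash
python3 - <<'E'
from h import *
go(456.3,-389.2,10,95.95,False)
E
```

```text
shift cm [ 5.11  0.49 15.22] twist rad 0.002 q6 now -60.6 yaw 96.05 t 21.1
```

```bash
python3 -m handwheel '[[[2,0.2,2],0],[[4,0.4,5],0],[[5.1,0.5,8],0],[[5.1,0.5,11],0],[[5.1,0.5,13.5],0],[[5.1,0.5,15],0],[[5.1,0.5,15.2],0],[[5.1,0.5,15.2],0],[[5.1,0.5,15.2],0]]' && python3 -m handwheel '[[[0,0,0],0],[[0,0,0],0],[[0,0,0],0],[[0,0,0],0],[[0,0,0],0]]' 1 40; python3 - <<'E'
from h import *
c=r.capture("wrist"); cv2.imwrite("pics/w11.png",c["color"][:,:,::-1])
go(641.5,-86.5,120,95.95,False)
E
```

```text
time_s: 21.85
tool_pos: [456.3, -390.6, 11.2]
ee_rot: [[-0.104, 0.995, 0.001], [0.995, 0.104, -0.001], [-0.002, 0.001, -1.0]]
force: [-0.0, 0.1, -0.6]
opening: 66.0
finger_force: 0.0
time_s: 22.27
tool_pos: [455.9, -390.5, 10.5]
ee_rot: [[-0.104, 0.995, 0.001], [0.995, 0.104, -0.001], [-0.001, 0.001, -1.0]]
force: [0.6, 1.7, 3.7]
opening: 41.9
finger_force: 40.0
shift cm [ 28.3   21.62 -10.96] twist rad 0.0 q6 now -57.7 yaw 95.96 t 22.32
```

View pics/w11.png

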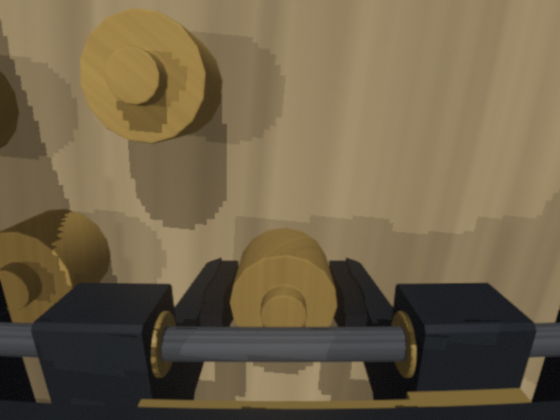

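```bash
python3 - <<'E'
from h import *
c=r.capture("wrist"); print(p2w(c,[[284,312]],42),p2w(c,[[284,293]],34), r.observe()["tool_pos"],r.observe()["opening"])
print(p2w(c,[[231,293],[336,293]],34))
E
```

```text
[[ 455.86514097 -387.841262  ]] [[ 455.5050661  -384.19148263]] [ 455.86714594 -390.44083379   10.47251652] 41.98071136216674
[[ 434.33465409 -386.41904267]
 [ 476.28837879 -382.09946086]]
```

```bash
python3 -m handwheel '[[[0,0,-1.5],0],[[0.3,0.2,-4.5],0],[[2,1.5,-7.5],0],[[5,3.8,-10],0],[[8.3,6.3,-11],0],[[11.5,8.7,-11],0],[[14.7,11.1,-11],0],[[17.9,13.6,-11],0],[[21.1,16.1,-11],0],[[24.3,18.6,-11],0],[[26.6,20.4,-11],0],[[27.7,21.3,-11],0]]'&& python3 -m handwheel '[[[0.3,0.35,0],0],[[0.3,0.35,0],0],[[0.3,0.35,0],0],[[0.3,0.35,0],0]]'; python3 - <<'E'
from h import *
go(641.9,-89.2,74,95.95,False)
E
```

```text
time_s: 23.37
tool_pos: [639.5, -88.8, 118.8]
ee_rot: [[-0.107, 0.994, -0.002], [0.994, 0.107, 0.001], [0.001, -0.001, -1.0]]
force: [-0.3, -0.1, -2.8]
opening: 42.5
finger_force: 40.0
time_s: 23.7
tool_pos: [641.3, -90.9, 119.8]
ee_rot: [[-0.102, 0.995, -0.001], [0.995, 0.102, -0.0], [-0.0, -0.001, -1.0]]
force: [0.3, -0.3, -3.9]
opening: 41.9
finger_force: 40.0
shift cm [0.16 0.08 4.58] twist rad -0.002 q6 now -24.2 yaw 95.85 t 23.7
```

```bash
python3 -m handwheel '[[[0.16,0.06,1.2],0],[[0.16,0.06,3],0],[[0.16,0.06,4.2],0],[[0.16,0.06,4.5],0],[[0.16,0.06,4.5],0],[[0.16,0.06,4.5],0]]'; python3 - <<'E'
from h import *
c=r.capture("wrist"); cv2.imwrite("pics/w12.png",c["color"][:,:,::-1])
go(641.9,-89.2,68.6,95.95,False)
E
```

```text
time_s: 24.2
tool_pos: [642.5, -87.9, 75.2]
ee_rot: [[-0.103, 0.995, 0.0], [0.995, 0.103, -0.0], [-0.0, 0.0, -1.0]]
force: [0.4, -0.2, -3.2]
opening: 42.4
finger_force: 40.0
shift cm [-0.12 -0.1   0.71] twist rad -0.0 q6 now -24.1 yaw 95.95 t 24.25
```

View pics/w12.png

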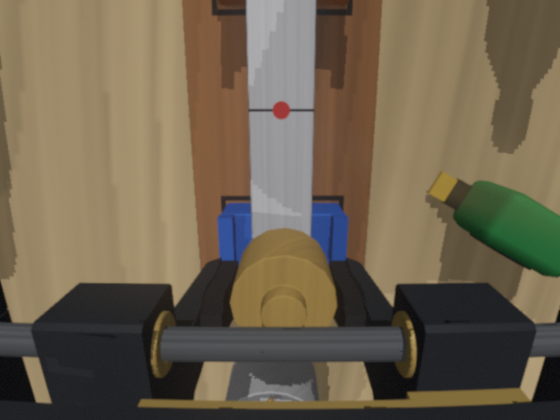

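```bash
python3 -m handwheel '[[[-0.12,-0.1,0.4],0],[[-0.12,-0.1,0.68],0],[[-0.12,-0.1,0.72],0],[[-0.12,-0.1,0.72],0],[[-0.12,-0.1,0.72],0]]' && python3 -m handwheel '[[[0,0,0],0],[[0,0,0],0],[[0,0,0],0],[[0,0,0],0],[[0,0,-1],0],[[0,0,-3],0],[[0,0,-6],0],[[0,0,-9],0],[[0,0,-10],0],[[0,0,-10],0],[[0,0,-10],0]]' 0.25; python3 - <<'E'
from h import *
go(452,318,160,95.95,False)
E
```

```text
time_s: 24.67
tool_pos: [641.7, -89.2, 68.5]
ee_rot: [[-0.104, 0.995, 0.001], [0.995, 0.104, -0.001], [-0.001, 0.001, -1.0]]
force: [-2.0, -1.0, 5.1]
opening: 42.3
finger_force: 40.0
time_s: 25.58
tool_pos: [641.3, -88.8, 167.1]
ee_rot: [[-0.104, 0.995, -0.0], [0.995, 0.104, 0.0], [0.0, -0.0, -1.0]]
force: [-0.5, 0.0, -0.7]
opening: 65.8
finger_force: 0.0
shift cm [ 42.43 -14.6    0.73] twist rad 0.0 q6 now -24.2 yaw 95.96 t 25.58
```

```bash
python3 -m handwheel '[[[1.5,-0.5,0],0],[[5,-1.7,0],0],[[8.8,-3,0],0],[[12.6,-4.3,0],0],[[16.4,-5.6,0],0],[[20.2,-6.9,0],0],[[24,-8.2,0],0],[[27.8,-9.5,0],0],[[31.6,-10.8,0],0],[[35.4,-12.1,0.3],0],[[39,-13.4,0.6],0],[[41.4,-14.2,0.7],0]]'&& python3 -m handwheel '[[[1,-0.4,0],0],[[1,-0.4,0],0],[[1,-0.4,0],0],[[1,-0.4,0],0]]'; python3 - <<'E'
from h import *
c=r.capture("wrist"); cv2.imwrite("pics/w13.png",c["color"][:,:,::-1])
for d in r.masks_of("wrist","steel_weight"): print(d["confidence"],rect(c,d["pixels"],36),np.array(d["xy"])*[560,420])
print(r.observe()["tool_pos"])
E
```

```text
time_s: 26.58
tool_pos: [454.4, 310.3, 158.3]
ee_rot: [[-0.106, 0.994, -0.004], [0.994, 0.106, -0.001], [-0.001, -0.004, -1.0]]
force: [0.1, 0.8, 0.9]
opening: 66.0
finger_force: 0.0
time_s: 26.92
tool_pos: [452.8, 316.4, 160.1]
ee_rot: [[-0.102, 0.995, -0.001], [0.995, 0.102, -0.001], [-0.001, -0.001, -1.0]]
force: [0.5, -0.1, -1.1]
opening: 66.3
finger_force: 0.0
0.58 [452.7, 384.1, 46.4, 43.8, -3.2] [291.312 123.48 ]
0.32 [574.1, 142.1, 46.4, 27.4, 6.5] [386.624 388.29 ]
[452.96508025 316.38354538 160.49165759]
```

View pics/w13.png

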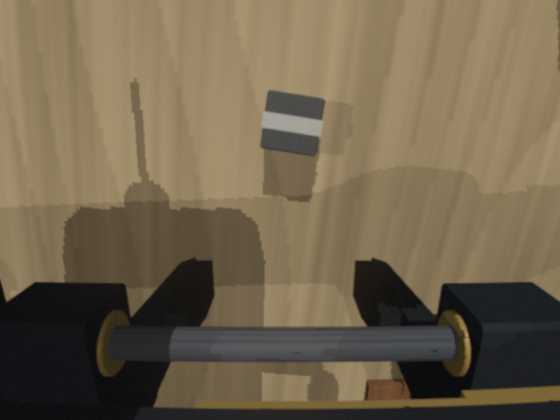

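```bash
python3 - <<'E'
from h import *
c=r.capture("wrist")
P=p2w(c,[[268,91],[324.5,98],[318,155],[261,148]],36); print(P.round(1),P.mean(0))
for i in range(4):
    e=P[(i+1)%4]-P[i]; print(np.hypot(*e).round(1),np.degrees(np.arctan2(e[1],e[0]))%90)
E
```

```text
[[432.4 405.8]
 [475.  405.1]
 [475.5 362.3]
 [430.7 363.2]] [453.41849282 384.11675808]
42.6 89.10279625999456
42.8 0.7342426903768882
44.8 88.85541826583665
42.6 87.78480427929061
```

```bash
python3 - <<'E'
from h import *
go(453.5,383.5,11,88.7,False)
E
```

```text
shift cm [ 6.66  0.74 14.96] twist rad 0.125 q6 now 17.0 yaw 95.85 t 27.07
```

```bash
python3 -m handwheel '[[[2,0.3,2],0.06],[[4.5,0.6,5],0.125],[[6.6,0.74,8],0.125],[[6.66,0.74,11],0.125],[[6.66,0.74,13.4],0.125],[[6.66,0.74,14.7],0.125],[[6.66,0.74,15],0.125],[[6.66,0.74,15],0.125],[[6.66,0.74,15],0.125]]' && python3 -m handwheel '[[[0,0,0],0],[[0,0,0],0],[[0,0,0],0],[[0,0,0],0],[[0,0,0],0]]' 1 40; python3 - <<'E'
from h import *
go(626.2,63.0,120,95.95,False)
E
```

```text
time_s: 27.82
tool_pos: [453.7, 384.7, 12.2]
ee_rot: [[0.022, 1.0, 0.002], [1.0, -0.022, 0.001], [0.001, 0.002, -1.0]]
force: [-0.3, -0.4, -0.8]
opening: 66.4
finger_force: 0.0
time_s: 28.23
tool_pos: [452.9, 384.8, 11.4]
ee_rot: [[0.021, 1.0, 0.001], [1.0, -0.021, 0.0], [0.0, 0.001, -1.0]]
force: [-1.4, -1.1, 6.3]
opening: 43.7
finger_force: 39.8
shift cm [-31.8   18.01 -10.86] twist rad -0.125 q6 now 30.3 yaw 88.79 t 28.23
```

```bash
python3 -m handwheel '[[[0,0,-1.5],0],[[-0.3,0.2,-4.5],0],[[-2,1.2,-7.5],-0.02],[[-5,2.8,-10],-0.05],[[-8.4,4.7,-11],-0.08],[[-11.8,6.6,-11],-0.11],[[-15.2,8.5,-11],-0.125],[[-18.6,10.4,-11],-0.125],[[-22,12.3,-11],-0.125],[[-25.4,14.3,-11],-0.125],[[-28.6,16.2,-11],-0.125],[[-30.8,17.4,-11],-0.125]]'&& python3 -m handwheel '[[[-0.8,0.7,0],0],[[-0.8,0.7,0],0],[[-0.8,0.7,0],0],[[-0.8,0.7,0],0],[[-0.8,0.7,0],0]]'; python3 - <<'E'
from h import *
go(626.2,63.4,75,95.95,False)
E
```

```text
time_s: 29.23
tool_pos: [621.1, 69.8, 120.0]
ee_rot: [[-0.102, 0.995, -0.001], [0.995, 0.102, -0.001], [-0.0, -0.001, -1.0]]
force: [0.3, 0.1, -4.2]
opening: 44.3
finger_force: 39.8
time_s: 29.65
tool_pos: [627.3, 67.0, 120.6]
ee_rot: [[-0.105, 0.994, -0.001], [0.994, 0.105, 0.0], [0.0, -0.001, -1.0]]
force: [-0.2, -0.3, -5.0]
opening: 43.9
finger_force: 39.8
shift cm [-0.35 -0.15  4.56] twist rad 0.002 q6 now -10.6 yaw 96.04 t 29.65
```

```bash
python3 -m handwheel '[[[-0.35,-0.15,1.2],0],[[-0.35,-0.15,3],0],[[-0.35,-0.15,4.2],0],[[-0.35,-0.15,4.5],0],[[-0.35,-0.15,4.5],0],[[-0.35,-0.15,4.5],0],[[-0.35,-0.15,4.5],0]]'; python3 - <<'E'
from h import *
go(626.2,63.4,69.4,95.95,False)
E
```

```text
time_s: 30.23
tool_pos: [627.3, 62.3, 76.7]
ee_rot: [[-0.104, 0.995, 0.002], [0.995, 0.104, -0.0], [-0.0, 0.002, -1.0]]
force: [0.5, 0.1, -3.3]
opening: 43.6
finger_force: 39.8
shift cm [ 0.12 -0.1   0.73] twist rad 0.0 q6 now -10.9 yaw 95.97 t 30.23
```

```bash
python3 -m handwheel '[[[0.12,-0.1,0.4],0],[[0.12,-0.1,0.68],0],[[0.12,-0.1,0.74],0],[[0.12,-0.1,0.74],0],[[0.12,-0.1,0.74],0]]' && python3 -m handwheel '[[[0,0,0],0],[[0,0,0],0],[[0,0,0],0],[[0,0,0],0],[[0,0,-1],0],[[0,0,-3],0],[[0,0,-6],0],[[-2,-3,-10],0],[[-6,-6,-14],0],[[-10,-9,-16],0],[[-13,-11,-17],0],[[-13,-11,-17],0]]' 0.25; python3 - <<'E'
from h import *
go(520,-12,270,5.95)
E
```

```text
time_s: 30.65
tool_pos: [625.9, 63.5, 69.4]
ee_rot: [[-0.104, 0.995, 0.001], [0.995, 0.104, 0.0], [-0.0, 0.001, -1.0]]
force: [-3.8, 0.0, 6.1]
opening: 43.8
finger_force: 39.8
time_s: 31.65
tool_pos: [528.7, -78.5, 240.3]
ee_rot: [[-0.104, 0.995, 0.002], [0.995, 0.104, -0.001], [-0.001, 0.002, -1.0]]
force: [0.1, -0.5, -0.1]
opening: 66.4
finger_force: 0.0
shift cm [ 6.71 -0.17 -2.97] twist rad -1.57 q6 now -27.0 yaw 95.99 t 31.65
```

```bash
python3 -m handwheel '[[[1,0,-1],0.12],[[3,0,-2],0.24],[[5,0,-3],0.36],[[6.7,0,-3],0.48],[[6.7,0,-3],0.6],[[6.7,0,-3],0.72],[[6.7,0,-3],0.84],[[6.7,0,-3],0.96],[[6.7,0,-3],1.08],[[6.7,0,-3],1.2],[[6.7,0,-3],1.32],[[6.7,0,-3],1.44]]' && python3 -m handwheel '[[[0,0,0],0.12],[[0,0,0],0.13],[[0,0,0],0.13],[[0,0,0],0.13]]'; python3 - <<'E'
from h import *
c=r.capture("wrist"); cv2.imwrite("pics/w14.png",c["color"][:,:,::-1])
for n,z in dict(orange_block=46,blue_block=46,brass_weight=92,steel_weight=94,bar=58).items():
  for d in r.masks_of("wrist",n)[:2]: print(n,round(d["confidence"],2),rect(c,d["pixels"],z))
E
```

```text
time_s: 32.65
tool_pos: [522.8, -10.8, 269.1]
ee_rot: [[0.974, 0.227, 0.001], [0.227, -0.974, -0.0], [0.001, 0.0, -1.0]]
force: [0.6, -0.3, 0.8]
opening: 65.9
finger_force: 0.0
time_s: 32.98
tool_pos: [522.9, -10.8, 268.7]
ee_rot: [[0.994, 0.108, 0.0], [0.108, -0.994, -0.0], [0.0, 0.0, -1.0]]
force: [0.4, 0.1, -0.0]
opening: 66.2
finger_force: 0.0
orange_block 0.58 [598.1, 58.7, 45.8, 18.3, -76.9]
blue_block 0.62 [616.0, -85.5, 46.3, 20.7, -83.5]
brass_weight 0.74 [640.3, -85.1, 47.0, 42.7, -82.9]
steel_weight 0.68 [625.8, 60.7, 48.1, 47.0, -86.0]
bar 0.8 [633.5, -15.6, 114.3, 31.3, -84.3]
```

View pics/w14.png

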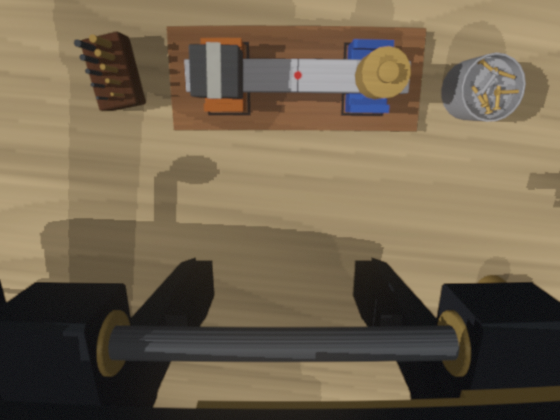

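```bash
python3 - <<'E'
from h import *
c=r.capture("wrist"); print(p2w(c,[298,75.3],58),p2w(c,[389,71],100),p2w(c,[[190,43],[239,45],[239,97],[191,97]],94).mean(0))
print(r.hand_in())
E
```

```text
[[633.04316502 -12.56839222]] [[641.08675786 -88.68906596]] [625.76821302  61.28709916]
the job is handed in; nothing more can be done
None
```

The setup is built as asked and handed in at about 33 s of the 117 s allowed; the last wrist pictures put the bar's red dot within about 1 mm of the spot and each weight within about 3 mm of its block's middle, and `hand_in()` returned no verdict.

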